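# Seat the instrument basket and hold the blow-dry lever

## Task

Lift the hanging perforated instrument basket up and off the rail of the drying rack and set it down upright inside the round ring of the blow-dry unit, without dropping it or tipping it over, and let it go. Only then flip the unit's safety catch all the way over, away from the lever, and then pull the lever it guards all the way toward the front of the unit. Finish while still holding the lever pulled with the fingers, since it springs back when let go; leave the bottle, jar and forceps pot alone.

Things in the scene. Friction and masses are not known exactly. Their poses are not given: they have to be found in the camera images.
- basket_mid (a point): Loose perforated steel basket, an open cup: 60 mm outer diameter, 95 mm tall, wall 2.5 mm, 110-230 g, hanging 57 mm clear of the table. Point: on its axis, half-way up. z up, +x toward its hanging tab: a 24 mm wide strap just under the rim, reaching 51 mm from the axis, its lip hooked 20 mm down behind the rail. Free once raised 25 mm straight up. Its +y and -y sides are clear for fingers.
- rack: Fixed steel drying rack, base plate 160 x 240 mm, 8 mm thick. Origin on the table below the basket's hanging line; +x points to the rail (away from the robot), y along it. Rail: 12 mm bar, 220 mm long, centre at x = 42 mm, 140 mm up; end posts no taller. Bumper bar below, front at x = 30.5 mm, 65-85 mm up. The basket hangs within 40 mm of the middle.
- unit: Fixed blow-dry unit. Origin on the table; -x is its front (roughly toward the robot), y along it, z up. Grey base plate 170 x 330 mm, 20 mm high. Seat ring centre at y = -105 mm. White valve box from y = 25 to 145 mm, top 60 mm above the table. Lever at x = 0, y = 60 mm; catch pivot at x = -20, y = 96 mm, 70 mm up.
- seat (a point): Centre of the unit's seat floor (a grating), 20 mm above the table, axes as the unit's. A round steel ring stands about it: inner diameter 80 mm, 10 mm high above the floor. The basket belongs standing inside this ring.
- lever_grip (a point): Centre of the lever's grip: black ball, 28 mm diameter, on a 12 mm upright stem; turns with the lever. At rest 135 mm above the table. The lever's axis runs along the unit's y, 90 mm straight below the grip at rest.
- lever (a joint): Lever angle, rad: 0 upright at rest; grows as the grip is pulled to the unit's front (-x) along its arc; stop at 0.75 (grip 61 mm forward, 24 mm lower). A spring returns it: about 2 N at the grip at rest, 5 N at the stop. The closed safety catch blocks it. The smooth ball creeps in a sideways pinch; a finger behind it (+x side) pulls surely.
- catch_peg (a point): Safety catch: 10 mm round arm, 90 mm long, swinging in the unit's y-z plane 20 mm in front of the lever's axis; at its free end a 10 mm thumb peg sticks out 38 mm to the front (-x). Point: on the peg, 25 mm in front of the arm. Closed, the arm leans 35 deg to -y, across the lever, peg 144 mm up; half-way 160 mm; flipped, 35 deg to +y, 144 mm up: 103 mm across. Can be pushed over from its -y side.
- catch (a joint): Safety catch angle, rad: 0 closed across the front of the lever; grows as it is flipped to the unit's +y; 1.22 at its stop, fully over. Light friction (under 2 N at the peg) keeps it where it is left. It may start up to 0.1.
- pump: Bystander: white plastic bottle, 64 mm diameter, 130 mm tall; origin centre of underside.
- jar: Bystander: glass jar, 72 mm diameter, 100 mm tall; origin centre of underside.
- forceps_pot: Bystander: steel pot, 72 mm diameter, 110 mm tall, with forceps standing in it to 180 mm; origin centre of underside.
Not all that is in view belongs to the job. Leave any red look-alike of the part that bears basket_mid alone.

How it is judged:
By the outcome, as a careful person would: the job done as asked, in the order asked, and still so for the second after the job is handed in, while the arm keeps its last pose, push and grip.
It also fails if it takes over 72 s, if anything falls off the work surface, if the arm or the gripper's body presses on something with over 40 N, if the wrist force passes 120 N, or if a joint passes its speed limit or range.

## Robot

A 7-joint arm with a two-finger parallel gripper is mounted at the origin on the work surface. World frame = base frame: x ahead of the robot, y to its left, z up, the work surface at z = 0. Lengths are in m, angles in rad, forces in N, time in s.
With the tool pointing down it reaches from about 0.4 to 0.85 m from the base axis. Payload 4.5 kg.
Tool frame: the origin (TCP) lies at the very end of the fingers, on their centre line; the grasp point (between the pads) lies 19 mm behind it; z points along the fingers, x is the direction in which the jaws open and shut, and the axes are right-handed (so a half turn about z gives the same grasp; the last joint's range is limited). The gripper opens to 85 mm and grips with 20 to 120 N. Pads are 22 mm wide; open, the fingers measure 114 mm over their backs; the gripper's body (76 mm by 85 mm) begins 54 mm behind the grasp point. The pads swing forward as they close: fully open they stand 13 mm farther back than shut.
Start: joints at [1.253, 0.689, -0.195, 1.565, 0.157, 0.902, -0.215], TCP at [0.215, -0.587, 0.197] pointing down, gripper open.
Joint ranges: [-3.01, 3.01], [-0.46, 2.08], [-1.47, 1.51], [0.13, 2.56], [-1, 4.14], [0.04, 2.09], [-2.66, 2.66]. Speed limits (rad/s): [2.57, 2.57, 3.14, 3.14, 3.14, 3.14, 3.14].

## Interface

Orientations are given as a unit quaternion [w, x, y, z].
In Python, from rig import robot, optics gives the robot as it stands.
- The arm moves only by the shell command python3 -m crank 'ROWS' [FORCE]. ROWS is JSON, a list that holds one entry, the list of rows, each a list of 5 numbers: the shift along the world's x, y, z in cm, then the turn about the world's z in rad, then the finger opening in cm, from 0 to 8.54. In form: [[[tx, ty, tz, roll, grip], ...]]. A call has 1 to 10 rows; each row is the pose to reach, as a shift and turn from the pose commanded when the call began; what a row does not reach only later rows make up. A row lasts 1/8 s, in which the tool goes at most 62.5 mm and 10.7 degrees, less where a joint would pass 70% of its speed; a pose out of reach is approached as far as the arm can. A call with a gripper value outside its range is refused whole. The fingers move at their own pace and stop on an object; FORCE is the grip in N (left out, the last holds). Time passes only in rows, so rows that repeat a pose let the fingers close. It gives the time, the measured TCP pose, the force and the opening at its end, in the units of the state.
- robot.observe(): the state, without advancing time (a new reading comes with each control period).
- optics.snapshot(name): name is "side" or "top"; returns a dict with "color" (480x640x3 uint8, red, green, blue), "z_map" (480x640 float32, m along the optical axis (not along the pixel's ray), 0 where there is no reading), "fx", "fy", "cx", "cy" (pixels), "extrinsics" (4x4, takes a point from camera to world coordinates). Camera axes: x right, y down, z forward; pixel columns grow to the right and rows downward; lengths in m; the calibration is good to about 2 mm. A picture is of the moment at which its call begins.
- robot.sign_off(): hands the job in, once; it reports no verdict.
The state is a dict: "t": time; "joints": joint angles; "qvel": joint speeds; "joint_torque": joint torques, N m; "tool_pos": TCP position; "eef_rot": TCP orientation; "ft_force": force on the tool from outside, world axes, zero at the start; "torque": the same for the moment, N m; "gripper_width": opening from 0.0 (shut) to 1.0 (fully open).
Only numpy, scipy, OpenCV 4.12 (cv2) and the standard library are available. Lean on these libraries where they do the work, as an engineer would, in place of code of your own. Each camera call takes 0.05 s, during which the arm holds its last target.

## Working session

There is one attempt and no reset: what is moved stays moved. The work goes in short steps, Python scripts to look and compute and a shell command to move; the robot and the scene stay as the last step left them, time stands still between calls to the robot, and variables do not carry over. Pictures are saved under pics/ and viewed, and the job is handed in when it is done.

```bash
ls; mkdir -p pics
python3 - <<'E'
from rig import robot, optics
import cv2,numpy as np,pickle
s=robot.observe(); print(s)
for n in ["side","top"]:
    d=optics.snapshot(n); cv2.imwrite(f"pics/{n}0.png",d["color"][:,:,::-1]); pickle.dump(d,open(f"{n}0.pkl","wb"))
    print(n,d["fx"],d["cx"],d["cy"],np.round(d["extrinsics"],3).tolist())
E
```

```text
pics
{'t': 0.0, 'joints': array([ 1.25281865,  0.68999962, -0.19453286,  1.56640078,  0.15730412,
        0.90250275, -0.21511334]), 'qvel': array([ 2.82882967e-04, -5.18161408e-04,  1.52403614e-04,  3.66198168e-04,
        7.05984316e-05, -8.69737257e-05, -6.49551535e-04]), 'joint_torque': array([ 3.91877411e-04, -5.39616072e+01, -1.26628999e+00, -1.58545786e+01,
        9.16789955e-03,  9.72493988e-03, -3.23103528e-06]), 'tool_pos': array([ 0.21505151, -0.58604019,  0.19605972]), 'eef_rot': array([-4.93102820e-04,  8.19955877e-01, -5.72425926e-01, -8.21584831e-04]), 'ft_force': array([ 0.14240623,  0.22122882, -0.72886485]), 'torque': array([ 0.02005593, -0.0419797 , -0.01635188]), 'gripper_width': 0.999917326602296}
side 528.1322534925077 325.08578344522715 236.63593675378016 [[-0.878, -0.286, 0.384, -0.005], [-0.479, 0.543, -0.69, 0.96], [-0.011, -0.79, -0.613, 0.998], [0.0, 0.0, 0.0, 1.0]]
top 559.0998017546555 321.37232826243684 241.44058030036015 [[0.0, -0.988, 0.156, 0.352], [-1.0, 0.003, 0.022, -0.078], [-0.022, -0.156, -0.988, 1.507], [0.0, 0.0, 0.0, 1.0]]
```

View pics/side0.png

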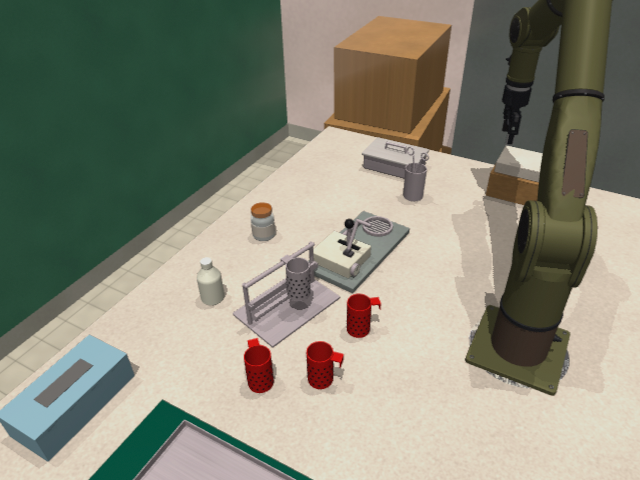

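View pics/top0.png

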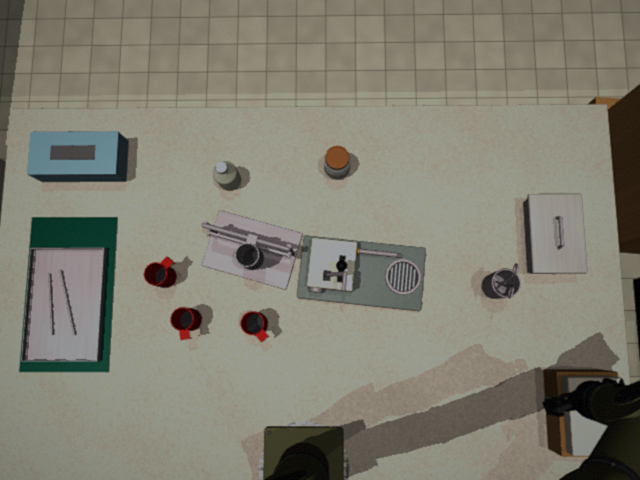

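The side view shows the grey basket at about (298,283), the unit's lever ball at (350,223) and the ring at (377,226). In the top view, the basket is at (248,257), the ring at (403,277) and the ball at (341,264). There are three red look-alikes. Next I'll zoom in and deproject.

```bash
cat > h.py <<'E'
import numpy as np,cv2,pickle
def cloud(d):
    z=d["z_map"];v,u=np.mgrid[:480,:640]
    p=np.stack([(u-d["cx"])/d["fx"]*z,(v-d["cy"])/d["fy"]*z,z,np.ones_like(z)],-1)
    P=(p@np.array(d["extrinsics"]).T)[...,:3].copy(); P[z==0]=np.nan
    return P
def proj(d,X):
    X=np.atleast_2d(X); E=np.linalg.inv(d["extrinsics"]); c=X@E[:3,:3].T+E[:3,3]
    return np.stack([c[:,0]/c[:,2]*d["fx"]+d["cx"],c[:,1]/c[:,2]*d["fy"]+d["cy"]],-1)
def crop(d,u0,v0,u1,v1,k,name):
    cv2.imwrite(name,cv2.resize(d["color"][v0:v1,u0:u1,::-1],None,fx=k,fy=k,interpolation=cv2.INTER_CUBIC))
E
python3 - <<'E'
from h import *
t=pickle.load(open("top0.pkl","rb"));s=pickle.load(open("side0.pkl","rb"))
crop(t,190,190,440,330,3.2,"pics/topz.png");crop(s,225,190,425,340,4,"pics/sidez.png")
P=cloud(t);m=np.isfinite(P[...,2])
print("table z",np.nanmedian(P[340:420,100:240,2]))
for n,(u,v) in dict(ball=(341,264),seat=(403,277),boxtop=(345,245),baskrim=(248,257),plate=(370,300),rackplate=(215,270)).items():
    print(n,np.round(P[v-1:v+2,u-1:u+2].reshape(-1,3).mean(0),4))
E
```

```text
table z -0.0012035510807425487
ball [ 0.5105 -0.0966  0.1469]
seat [ 0.4904 -0.2631  0.0175]
boxtop [ 0.5711 -0.1085  0.0566]
baskrim [0.5397 0.1455 0.0592]
plate [ 0.4296 -0.1748  0.0154]
rackplate [ 0.512   0.2441 -0.0008]
```

View pics/topz.png

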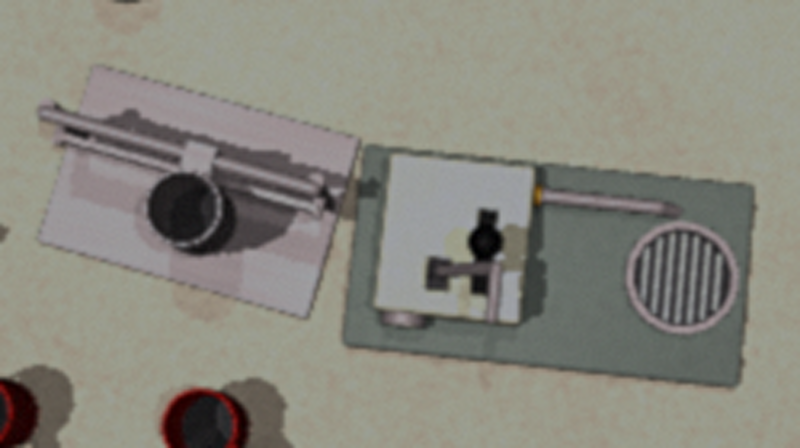

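View pics/sidez.png

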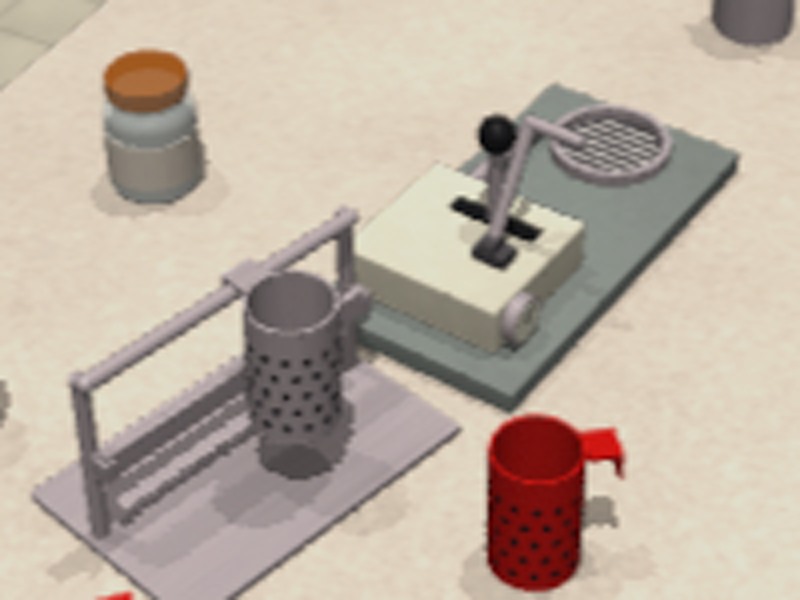

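Run:
```python
from h import *
t=pickle.load(open("top0.pkl","rb"));s=pickle.load(open("side0.pkl","rb"))
P=cloud(t);X=P.reshape(-1,3)
def rect(mask):
    q=X[mask]; r=cv2.minAreaRect((q[:,:2]*1000).astype(np.float32)); return r,cv2.boxPoints(r).round(0).tolist()
z=X[:,2]
inn=lambda x0,x1,y0,y1:(X[:,0]>x0)&(X[:,0]<x1)&(X[:,1]>y0)&(X[:,1]<y1)
# unit plate z .015-.025
print("unit",rect(inn(.38,.62,-.36,.01)&(z>.01)&(z<.022)))
print("box",rect(inn(.38,.62,-.2,.02)&(z>.05)&(z<.062)))
for nm,d in(("top",t),("side",s)):
    Q=cloud(d).reshape(-1,3);z=Q[:,2]
    b=lambda x0,x1,y0,y1,z0,z1:Q[(Q[:,0]>x0)&(Q[:,0]<x1)&(Q[:,1]>y0)&(Q[:,1]<y1)&(z>z0)&(z<z1)]
    r=b(.43,.56,-.36,-.2,.024,.034); print(nm,"ring",len(r),cv2.minEnclosingCircle((r[:,:2]*1000).astype(np.float32)))
    r=b(.46,.585,.09,.21,.138,.158); 
    r=r[np.hypot(r[:,0]-.54,r[:,1]-.145)<.036]
    print(nm,"rim",len(r),np.median(r[:,2]),r.min(0),r.max(0),cv2.minEnclosingCircle((r[:,:2]*1000).astype(np.float32)))
    r=b(.54,.64,.02,.27,.125,.16); r=r[r[:,0]>.56]; 
    if len(r)>5:
        f=cv2.fitLine((r[:,:2]*1000).astype(np.float32),cv2.DIST_HUBER,0,.01,.01).ravel(); print(nm,"rail",len(r),f,np.degrees(np.arctan2(f[1],f[0])),r.min(0),r.max(0))
    r=b(.44,.56,-.2,-.03,.12,.18); print(nm,"top parts",len(r)); 
    for a in r[::max(1,len(r)//40)]: print(np.round(a*1000).astype(int).tolist(),end=" ")
    print()
    r=b(.5,.6,-.27,-.15,.03,.2)
    for a in r[::max(1,len(r)//25)]: print(np.round(a*1000).astype(int).tolist(),end=" ")
    print()
```

```text
unit (((496.26434326171875, -164.9844970703125), (348.73486328125, 217.2537384033203), 89.98743438720703), [[388.0, -339.0], [605.0, -339.0], [605.0, 9.0], [388.0, 9.0]])
box (((516.614990234375, -73.23629760742188), (119.58738708496094, 140.68736267089844), 83.80794525146484), [[440.0, -125.0], [580.0, -140.0], [593.0, -21.0], [453.0, -6.0]])
top ring 323 ((504.1170654296875, -255.12266540527344), 75.99710845947266)
top rim 100 0.14808737685786721 [0.50584696 0.10967649 0.13867924] [0.57590445 0.16431483 0.15646039] ((540.8756713867188, 139.55442810058594), 35.202110290527344)
top rail 432 [2.7772322e-01 9.6066111e-01 5.8503223e+02 1.5881776e+02] 73.875626 [0.56015936 0.03188049 0.12901132] [0.62064285 0.24985035 0.15601601]
top top parts 196
[521, -94, 143] [519, -89, 138] [519, -99, 141] [517, -87, 138] [515, -97, 148] [516, -106, 143] [513, -94, 147] [513, -104, 150] [511, -87, 140] [510, -97, 147] [510, -106, 150] [508, -89, 144] [508, -99, 149] [509, -109, 140] [506, -92, 148] [506, -102, 143] [504, -87, 140] [503, -97, 146] [503, -106, 144] [502, -92, 139] [501, -101, 147] [50
[... 1709 characters left out ...]
-101, 152] [507, -86, 139] [497, -90, 139] [488, -98, 137] [465, -100, 144] [449, -95, 153] [513, -86, 133] [501, -87, 136] [494, -97, 132] [458, -98, 144] [446, -97, 149] [505, -82, 135] [496, -90, 133] [488, -97, 131] [447, -98, 145] [505, -88, 128] [494, -91, 129] [481, -96, 131] [488, -92, 127] [486, -88, 127] [488, -91, 121] [482, -87, 123] 
[529, -258, 30] [524, -254, 34] [546, -215, 37] [544, -204, 37] [547, -204, 32] [513, -224, 31] [511, -226, 30] [546, -201, 31] [506, -223, 30] [555, -179, 39] [555, -171, 41] [551, -170, 43] [556, -167, 39] [555, -171, 37] [552, -172, 37] [558, -164, 36] [552, -159, 42] [551, -163, 40] [546, -161, 43] [552, -159, 38] [547, -156, 42] [548, -164, 37]
```

```bash
cat >> h.py <<'E'
def ray(d,u,v,z):
    E=np.array(d["extrinsics"]); r=E[:3,:3]@np.array([(u-d["cx"])/d["fx"],(v-d["cy"])/d["fy"],1]); o=E[:3,3]
    return o+r*(z-o[2])/r[2]
E
python3 - <<'E'
from h import *
t=pickle.load(open("top0.pkl","rb"));s=pickle.load(open("side0.pkl","rb"))
T=lambda u,v,z:ray(t,190+(u-1.1)/3.2,190+(v-1.1)/3.2,z)
S=lambda u,v,z:ray(s,225+(u-1.5)/4,190+(v-1.5)/4,z)
for n,p in dict(plate=[T(368,145,.02),T(755,186,.02),T(738,386,.02),T(343,346,.02)],box=[T(392,153,.06),T(535,165,.06),T(520,323,.06),T(375,308,.06)],
  sideplate=[S(556,84,.02),S(739,157,.02),S(510,409,.02)],ring=[T(683,277,.03),S(611,146,.03)],ball=[T(485,241,.135),S(496,134,.135)],rim=[T(186,211,.152),S(292,302,.152)],rail=[T(50,110,.14),T(325,192,.14),S(83,380,.14),S(345,215,.14)],strap=[T(198,155,.147)],peg=[T(493,316,.144),T(495,268,.144),S(527,124,.144),S(580,142,.144)],pivot=[T(437,272,.07),S(494,252,.07)]).items():
    p=np.array(p); print(n,np.round(p[:,:2]*1000,1).tolist(), 'mean',np.round(p.mean(0)*1000,1))
    if len(p)>2:
        e=np.diff(p[:,:2],axis=0); print("   len",np.round(np.hypot(*e.T)*1000,1),"ang",np.round(np.degrees(np.arctan2(e[:,1],e[:,0])),1))
E
```

```text
plate [[604.4, -0.6], [568.5, -324.9], [402.4, -306.2], [435.4, 19.3]] mean [ 502.7 -153.1   20. ]
   len [326.2 167.2 327.2] ang [-96.3 173.6  84.2]
box [[590.9, -22.4], [580.6, -139.5], [451.5, -126.2], [463.8, -9.1]] mean [521.7 -74.3  60. ]
   len [117.5 129.7 117.8] ang [-95.  174.1  84. ]
sideplate [[562.8, -319.9], [396.8, -296.8], [428.9, 34.9]] mean [ 462.8 -193.9   20. ]
   len [167.6 333.3] ang [172.1  84.5]
ring [[491.4, -261.9], [484.4, -251.6]] mean [ 487.9 -256.7   30. ]
ball [[509.5, -97.3], [506.9, -96.1]] mean [508.2 -96.7 135. ]
rim [[531.2, 131.8], [529.6, 137.7]] mean [530.4 134.8 152. ]
rail [[612.5, 241.9], [547.3, 26.2], [610.8, 245.0], [551.2, 35.6]] mean [580.5 137.2 140. ]
   len [225.3 227.8 217.7] ang [-106.8   73.8 -105.9]
strap [[575.4, 124.2]] mean [575.4 124.2 147. ]
peg [[451.1, -102.9], [487.7, -104.7], [487.9, -105.3], [447.1, -103.3]] mean [ 468.5 -104.1  144. ]
   len [36.7  0.6 40.9] ang [ -2.7 -71.1 177.3]
pivot [[491.9, -59.4], [485.3, -52.2]] mean [488.6 -55.8  70. ]
```

```bash
cat > ov.py <<'E'
from h import *
def overlay(d,box,k,name,unit,bask,rackyaw):
    u0,v0,u1,v1=box
    im=cv2.resize(d["color"][v0:v1,u0:u1,::-1],None,fx=k,fy=k,interpolation=cv2.INTER_CUBIC)
    def pl(pts,c,closed=True):
        q=(proj(d,np.array(pts))-[u0,v0])*k+(k-1)/2
        cv2.polylines(im,[np.round(q*16).astype(np.int32)],closed,c,1,cv2.LINE_AA,4)
    def fr(o,yaw,p):
        c,s=np.cos(yaw),np.sin(yaw);p=np.atleast_2d(p).astype(float);return np.c_[o[0]+c*p[:,0]-s*p[:,1],o[1]+s*p[:,0]+c*p[:,1],p[:,2]]
    a=np.linspace(0,2*np.pi,60);C=lambda x,y,z,r:np.c_[x+r*np.cos(a),y+r*np.sin(a),0*a+z]
    U=lambda p:fr(unit[:2],unit[2],p)
    pl(U([[-.085,-.165,.02],[.085,-.165,.02],[.085,.165,.02],[-.085,.165,.02]]),(0,255,0))
    pl(U(C(0,-.105,.03,.04)),(0,255,0)); 
    b=U([[0,.06,.135]])[0]; cen=proj(d,b)[0]; q=(cen-[u0,v0])*k+(k-1)/2; cv2.circle(im,tuple(np.round(q).astype(int)),int(.014*d["fx"]/np.linalg.norm(np.array(d["extrinsics"])[:3,3]-b)*k),(0,255,255),1)
    pl(U([[-.02,.096,.07],[-.02,.096-.0516,.144],[-.058,.096-.0516,.144]]),(255,0,255),False)
    B=lambda p:fr(bask,rackyaw,p)
    for z in(.057,.152): pl(B(C(0,0,z,.03)),(255,255,0))
    pl(B([[.042,-.1,.14],[.042,.1,.14]]),(255,0,0),False)
    pl(B([[.03,-.012,.15],[.051,-.012,.15],[.051,.012,.15],[.03,.012,.15]]),(0,0,255))
    cv2.imwrite(name,im)
E
python3 - <<'E'
from ov import *
t=pickle.load(open("top0.pkl","rb"));s=pickle.load(open("side0.pkl","rb"))
u=(.500,-.155,np.radians(-5.9));b=(.5325,.135)
overlay(t,(190,190,440,330),3.2,"pics/ovt1.png",u,b,np.radians(-16.2))
overlay(s,(225,190,425,340),4,"pics/ovs1.png",u,b,np.radians(-16.2))
E
```

```text
(no output)
```

View pics/ovt1.png

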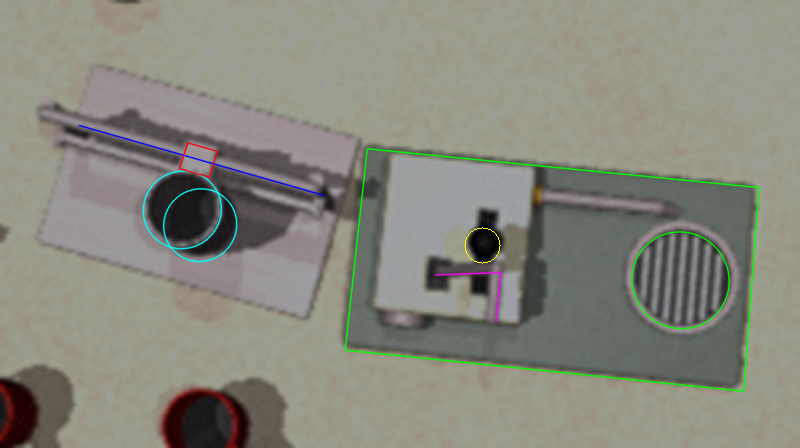

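View pics/ovs1.png

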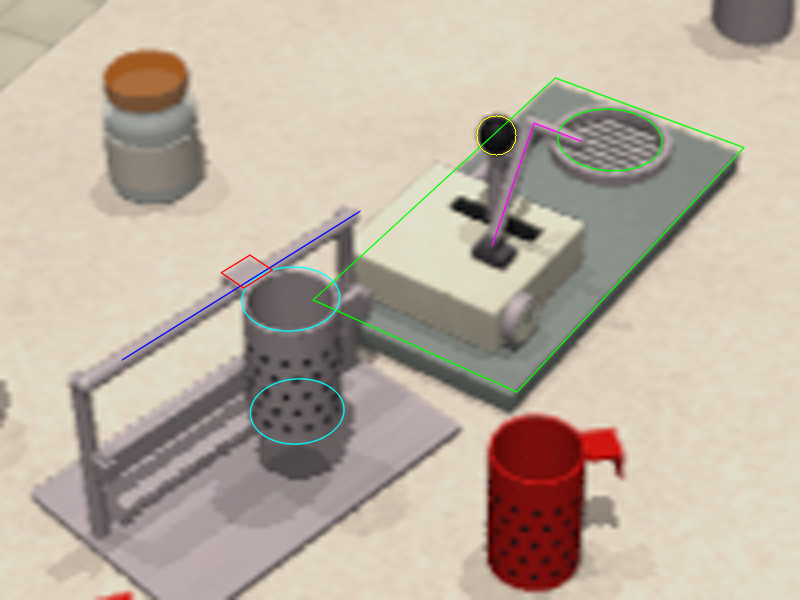

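Run:
```python
from h import *
s=pickle.load(open("side0.pkl","rb"));P=cloud(s)
for v in range(255,312,4): print(v,np.round(P[v,297:301].mean(0)*1000).tolist())
# ring / basket rim in the top depth
```

```text
255 [581.0, 52.0, 101.0]
259 [544.0, 110.0, 145.0]
263 [545.0, 109.0, 131.0]
267 [546.0, 110.0, 118.0]
271 [546.0, 110.0, 104.0]
275 [516.0, 157.0, 141.0]
279 [516.0, 158.0, 128.0]
283 [516.0, 160.0, 117.0]
287 [517.0, 159.0, 102.0]
291 [518.0, 158.0, 87.0]
295 [518.0, 159.0, 75.0]
299 [520.0, 158.0, 59.0]
303 [541.0, 127.0, 7.0]
307 [535.0, 137.0, 4.0]
311 [526.0, 152.0, 7.0]
```

```bash
python3 -m crank '[[[0,0,5,0,8.54],[1,3,10,-0.1,8.54],[3,8,13,-0.2,8.54],[5,13,14,-0.3,8.54],[7,18,14,-0.4,8.54],[9,23,14,-0.5,8.54],[11,28,14,-0.6,8.54],[13,33,14,-0.635,8.54],[15,38,14,-0.635,8.54],[17,43,14,-0.635,8.54]]]' 40
```

```text
t: 1.35
tool_pos: [0.3856, -0.155, 0.3368]
eef_rot: [-0.0, -0.6, 0.8, -0.0]
ft_force: [1.4, -0.1, 0.2]
gripper_width: 0.998
```

```bash
python3 -m crank '[[[2.5,5,0,0,8.54],[5,10,0,0,8.54],[7.5,15,0,0,8.54],[10,20,0,0,8.54],[12.5,25,0,0,8.54],[14.6,29,0,0,8.54],[14.6,29,-4,0,8.54],[14.6,29,-4,0,8.54],[14.6,29,-4,0,8.54]]]'
python3 - <<'E'
from ov import *
from rig import robot,optics
s=robot.observe();print(s["tool_pos"],s["eef_rot"],s["joints"],s["ft_force"])
d=optics.snapshot("side");crop(d,200,130,425,340,3,"pics/s2.png");d=optics.snapshot("top");crop(d,150,150,400,330,3,"pics/t2.png")
q=s["eef_rot"];print(np.degrees(np.arctan2(2*q[1]*q[2],q[1]**2-q[2]**2)))
E
```

```text
t: 2.48
tool_pos: [0.5317, 0.1326, 0.2978]
eef_rot: [0.0, -0.6, 0.8, -0.0]
ft_force: [-0.0, -0.0, 2.1]
gripper_width: 1.003
[0.5317177  0.13262625 0.29776817] [ 1.89849333e-04 -5.99769935e-01  8.00172421e-01 -2.93152184e-04] [-0.14807489  0.47874727 -0.28857814  1.65606646  0.15421763  1.02861447
 -2.34084953] [-0.01672462 -0.03244695  2.12972958]
-106.2931503392412
```

View pics/s2.png

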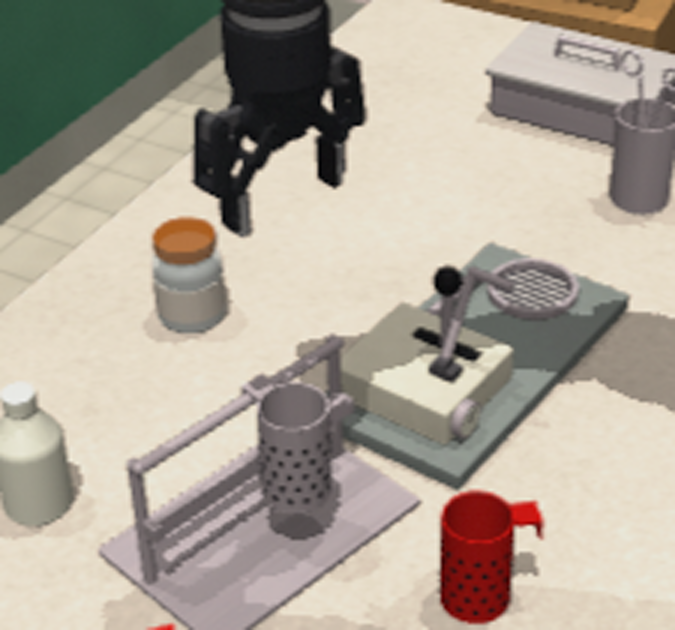

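View pics/t2.png

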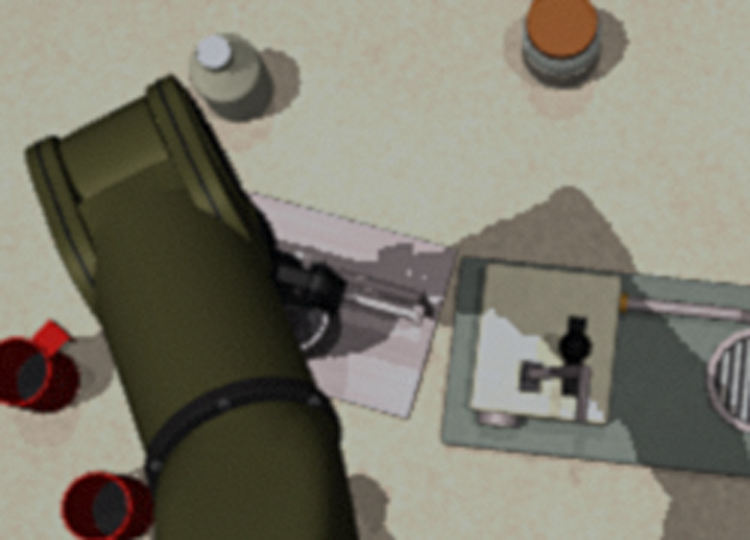

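```bash
python3 -m crank '[[[0,0.1,-4,0,8.54],[0,0.1,-8,0,8.54],[0,0.1,-12.3,0,8.54],[0,0.1,-12.3,0,8.54]]]'
python3 - <<'E'
from ov import *
from rig import robot,optics
s=robot.observe();print(s["tool_pos"],s["ft_force"])
d=optics.snapshot("side");crop(d,220,180,370,320,4,"pics/s3.png")
E
```

```text
t: 3.08
tool_pos: [0.5298, 0.1331, 0.1726]
eef_rot: [-0.002, -0.6, 0.8, 0.001]
ft_force: [-0.5, 0.1, 0.5]
gripper_width: 0.997
[0.52984948 0.13310966 0.17262273] [-0.45536214  0.07301419  0.4536726 ]
```

View pics/s3.png

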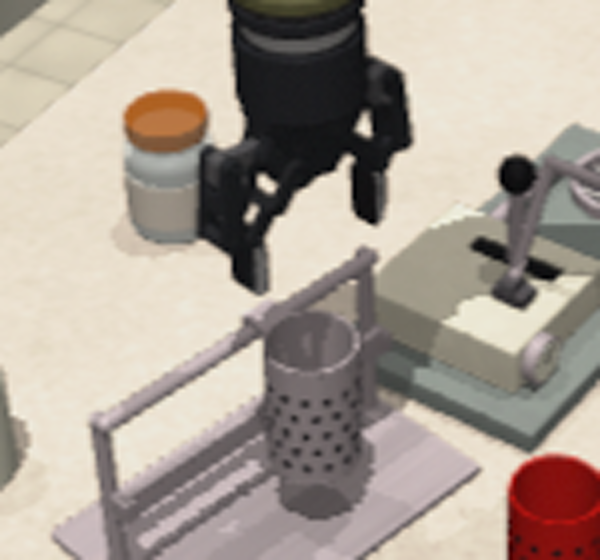

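Run:
```python
from ov import *
from rig import robot,optics
s=robot.observe();print(s["tool_pos"])
d=optics.snapshot("side");P=cloud(d)
print(proj(d,s["tool_pos"]),proj(d,[.531,.134,.152]))
for c in [(262,285),(375,215)]:
    u,v=220+c[0]//4,180+c[1]//4
    for dv in(-4,-3,-2,-1,0,1): print(u,v+dv,np.round(P[v+dv,u-2:u+2]*1000).tolist())
```

```text
[0.53157062 0.13388699 0.17449281]
[[297.36295296 256.94702404]] [[297.93447304 264.07288247]]
285 247 [[538.0, 181.0, 237.0], [534.0, 183.0, 240.0], [533.0, 181.0, 239.0], [531.0, 180.0, 238.0]]
285 248 [[540.0, 179.0, 231.0], [533.0, 185.0, 238.0], [533.0, 182.0, 236.0], [531.0, 181.0, 236.0]]
285 249 [[538.0, 182.0, 231.0], [537.0, 181.0, 231.0], [533.0, 182.0, 234.0], [532.0, 179.0, 231.0]]
285 250 [[537.0, 184.0, 231.0], [534.0, 185.0, 232.0], [536.0, 178.0, 227.0], [534.0, 176.0, 226.0]]
285 251 [[540.0, 180.0, 223.0], [536.0, 182.0, 226.0], [534.0, 181.0, 226.0], [530.0, 182.0, 229.0]]
285 252 [[541.0, 180.0, 220.0], [535.0, 183.0, 224.0], [533.0, 183.0, 225.0], [687.0, -45.0, 0.0]]
313 229 [[516.0, 91.0, 236.0], [510.0, 96.0, 242.0], [507.0, 96.0, 243.0], [509.0, 89.0, 237.0]]
313 230 [[515.0, 92.0, 234.0], [514.0, 90.0, 234.0], [509.0, 94.0, 238.0], [508.0, 91.0, 236.0]]
313 231 [[516.0, 91.0, 231.0], [509.0, 99.0, 238.0], [506.0, 99.0, 239.0], [507.0, 93.0, 235.0]]
313 232 [[515.0, 93.0, 229.0], [511.0, 94.0, 231.0], [508.0, 95.0, 233.0], [507.0, 93.0, 232.0]]
313 233 [[516.0, 92.0, 225.0], [512.0, 93.0, 227.0], [507.0, 97.0, 231.0], [507.0, 92.0, 228.0]]
313 234 [[516.0, 91.0, 221.0], [512.0, 94.0, 225.0], [507.0, 97.0, 229.0], [505.0, 95.0, 228.0]]
```

Run:
```python
from ov import *
from rig import robot,optics
s=robot.observe();print(s["t"],s["tool_pos"],s["gripper_width"])
for n in("side","top"):
    d=optics.snapshot(n);P=cloud(d).reshape(-1,3);C=d["color"].reshape(-1,3).astype(int)
    m=(C.max(1)<70)&(P[:,2]>.16)&(np.hypot(P[:,0]-.531,P[:,1]-.134)<.09)&(P[:,2]<.3)
    q=P[m];print(n,m.sum(),np.percentile(q[:,2],[0,1,5,50]))
    i=q[:,2]<.235
    print(np.round(q[i].mean(0),3),np.round(q[i].min(0),3),np.round(q[i].max(0),3))
    if n=="side":crop(d,220,180,370,320,4,"pics/s4.png")
```

```text
3.175 [0.53266963 0.13446701 0.17562956] 1.0014841322174628
side 594 [0.2237962  0.22611714 0.23440991 0.2793027 ]
[0.526 0.119 0.23 ] [0.507 0.088 0.224] [0.552 0.188 0.235]
top 90 [0.22948969 0.23318061 0.26774404 0.28424709]
[0.51  0.092 0.232] [0.51  0.091 0.229] [0.511 0.094 0.234]
```

View pics/s4.png

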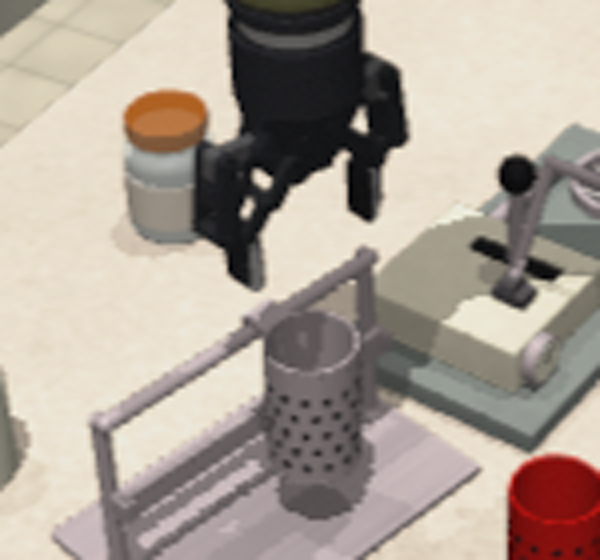

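Run:
```python
from ov import *
for n in("side","top"):
    d=pickle.load(open(n+"0.pkl","rb"));P=cloud(d).reshape(-1,3);C=d["color"].reshape(-1,3).astype(int)
    m=(C.max(1)<70)&(P[:,2]>.12)&(np.hypot(P[:,0]-.215,P[:,1]+.586)<.09)&(P[:,2]<.45)
    q=P[m];print(n,m.sum(),np.percentile(q[:,2],[0,1,5,50]) if m.sum() else "")
    print(proj(d,[.215,-.586,.196]))
    if n=="side":crop(d,470,60,570,190,4,"pics/s0g.png")
```

```text
side 1327 [0.23926013 0.24773408 0.26361104 0.37474121]
[[503.38529035 150.60257992]]
top 1549 [0.12034056 0.12343443 0.27058979 0.37275617]
[[558.79544135 391.15360965]]
```

View pics/s0g.png

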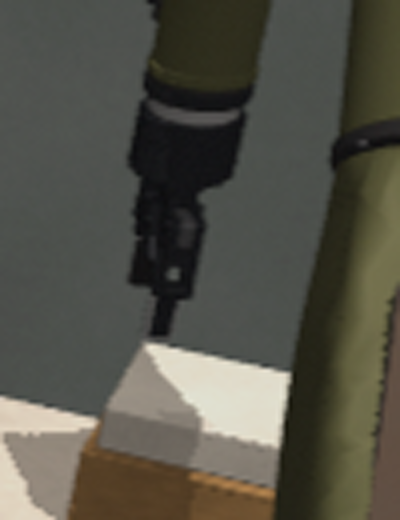

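```bash
python3 -m crank '[[[0,0,1,0,0],[0,0,1,0,0],[0,0,1,0,0],[0,0,1,0,0],[0,0,1,0,0],[0,0,1,0,0],[0,0,1,0,0],[0,0,1,0,0]]]'
python3 - <<'E'
from ov import *
from rig import robot,optics
s=robot.observe();print(s["t"],s["tool_pos"],s["gripper_width"])
for n in("side",):
    d=optics.snapshot(n);P=cloud(d).reshape(-1,3);C=d["color"].reshape(-1,3).astype(int)
    m=(C.max(1)<70)&(P[:,2]>.16)&(np.hypot(P[:,0]-.531,P[:,1]-.134)<.09)&(P[:,2]<.3)
    q=P[m];print(n,m.sum(),np.percentile(q[:,2],[0,1,5,50]))
    i=q[:,2]<q[:,2].min()+.012
    print(np.round(q[i].mean(0),3),np.round(q[i].min(0),3),np.round(q[i].max(0),3))
    crop(d,220,180,370,320,4,"pics/s5.png")
E
```

```text
t: 4.28
tool_pos: [0.5314, 0.1343, 0.1839]
eef_rot: [-0.0, -0.6, 0.8, -0.0]
ft_force: [-0.3, 0.5, -0.5]
gripper_width: 0.005
4.275 [0.53139842 0.1342633  0.18386996] 0.004622443029890594
side 432 [0.22020191 0.22564797 0.23497569 0.27883784]
[0.529 0.143 0.228] [0.52  0.136 0.22 ] [0.538 0.148 0.232]
```

View pics/s5.png

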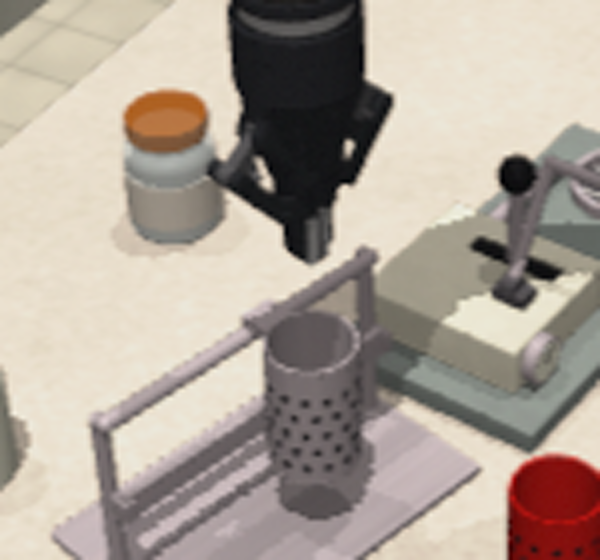

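```bash
python3 -m crank '[[[0,0,0,0,8.54],[0,0,0,0,8.54],[0,0,0,0,8.54],[0,0,0,0,8.54],[0,0,0,0,8.54],[0,0,-3,0,8.54],[0,0,-6,0,8.54],[0,0,-9,0,8.54],[0,0,-9.3,0,8.54],[0,0,-9.3,0,8.54]]]'
python3 - <<'E'
from ov import *
from rig import robot,optics
s=robot.observe();print(s["t"],s["tool_pos"],s["gripper_width"],s["ft_force"])
d=optics.snapshot("side");crop(d,220,180,370,320,4,"pics/s6.png")
E
```

```text
t: 5.58
tool_pos: [0.5319, 0.1345, 0.0915]
eef_rot: [0.0, -0.6, 0.8, -0.0]
ft_force: [-0.9, 0.1, -0.2]
gripper_width: 1.002
5.575 [0.53185732 0.13452167 0.09149747] 1.002299982967216 [-0.94014285  0.08836298 -0.16804703]
```

View pics/s6.png

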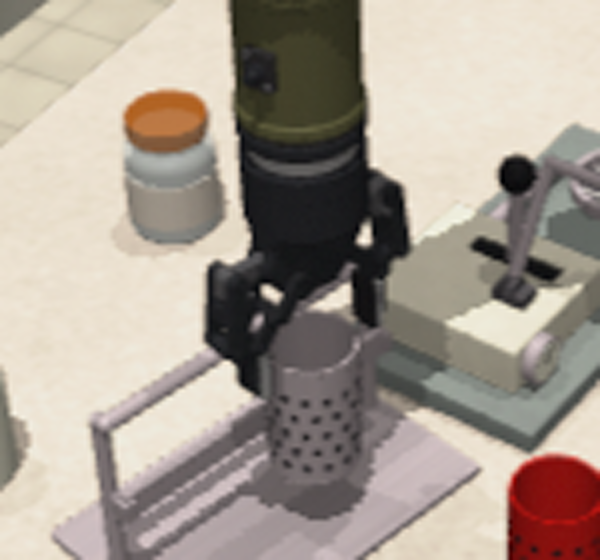

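```bash
python3 -m crank '[[[0,0,-1.2,0,8.54],[0,0,-1.2,0,7.5],[0,0,-1.2,0,6.6],[0,0,-1.2,0,6.2],[0,0,-1.2,0,5.6],[0,0,-1.2,0,5],[0,0,-1.2,0,5],[0,0,-1.2,0,5],[0,0,-1.2,0,5]]]' 40
python3 - <<'E'
from ov import *
from rig import robot,optics
s=robot.observe();print(s["t"],s["tool_pos"],s["gripper_width"]*85.4,s["ft_force"])
d=optics.snapshot("side");crop(d,220,180,370,320,4,"pics/s7.png")
E
```

```text
t: 6.75
tool_pos: [0.5317, 0.1347, 0.0794]
eef_rot: [0.001, -0.6, 0.8, -0.0]
ft_force: [-2.3, 0.9, 5.6]
gripper_width: 0.703
6.75 [0.53171402 0.1346803  0.07944639] 60.01355524683843 [-2.25090556  0.9374223   5.56495905]
```

View pics/s7.png

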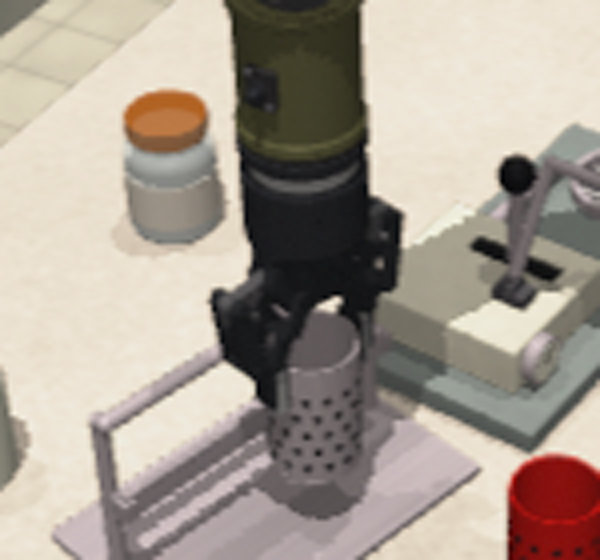

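```bash
python3 -m crank '[[[0,0,1,0,5],[0,0,2,0,5],[0,0,3,0,5],[0,0,4,0,5],[0,0,6,0,5],[0,0,8,0,5],[0,0,10,0,5],[0,0,12,0,5],[0,0,13,0,5],[0,0,13,0,5]]]' 45
python3 - <<'E'
from ov import *
from rig import robot,optics
s=robot.observe();print(s["t"],s["tool_pos"],s["gripper_width"]*85.4,s["ft_force"])
d=optics.snapshot("side");crop(d,220,140,420,290,4,"pics/s8.png")
E
```

```text
t: 8.05
tool_pos: [0.5317, 0.1343, 0.2095]
eef_rot: [0.001, -0.6, 0.8, -0.0]
ft_force: [0.3, -0.6, -1.9]
gripper_width: 0.701
8.05 [0.53172556 0.13434726 0.20953925] 59.90496495084183 [ 0.26271445 -0.64431744 -1.90815109]
```

View pics/s8.png

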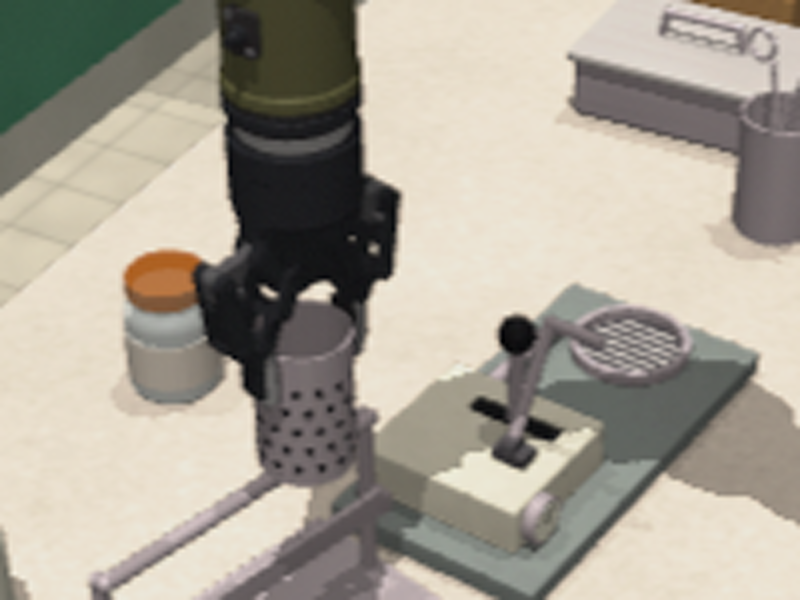

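```bash
python3 -m crank '[[[-0.5,-3,0,0,5],[-1,-8,0,0,5],[-1.5,-13,0,0,5],[-2,-18,0,0,5],[-2.5,-23,0,0,5],[-3,-28,0,0,5],[-3.6,-33,0,0,5],[-4.1,-37.5,0,0,5],[-4.2,-39.3,0,0,5],[-4.2,-39.3,0,0,5]]]'
python3 - <<'E'
from ov import *
from rig import robot,optics
s=robot.observe();print(s["t"],s["tool_pos"],s["gripper_width"]*85.4,s["ft_force"])
E
```

```text
t: 9.35
tool_pos: [0.4887, -0.2594, 0.2081]
eef_rot: [-0.0, -0.599, 0.801, 0.001]
ft_force: [0.8, 0.6, -1.9]
gripper_width: 0.702
9.35 [ 0.48873018 -0.2594166   0.20810389] 59.98607644763536 [ 0.83646059  0.59775146 -1.93675732]
```

```bash
python3 -m crank '[[[0,0,-3,0,5],[0,0,-6,0,5],[0,0,-9,0,5],[0,0,-11.5,0,5],[0,0,-12,0,5],[0,0,-12,0,5]]]'
python3 - <<'E'
from ov import *
from rig import robot,optics
s=robot.observe();print(s["t"],s["tool_pos"],s["gripper_width"]*85.4,s["ft_force"])
d=optics.snapshot("side");crop(d,280,110,440,290,3.3,"pics/s9.png");print(proj(d,[[.4895,-.259,.03]]))
d=optics.snapshot("top");crop(d,290,190,490,340,4,"pics/t9.png")
E
```

```text
t: 10.1
tool_pos: [0.4901, -0.2572, 0.0892]
eef_rot: [0.0, -0.601, 0.799, 0.0]
ft_force: [0.1, -0.2, -1.3]
gripper_width: 0.697
10.1 [ 0.49011608 -0.25722678  0.08921678] 59.50055108024077 [ 0.13970004 -0.21186184 -1.26429519]
[[376.84186019 224.38195905]]
```

View pics/s9.png

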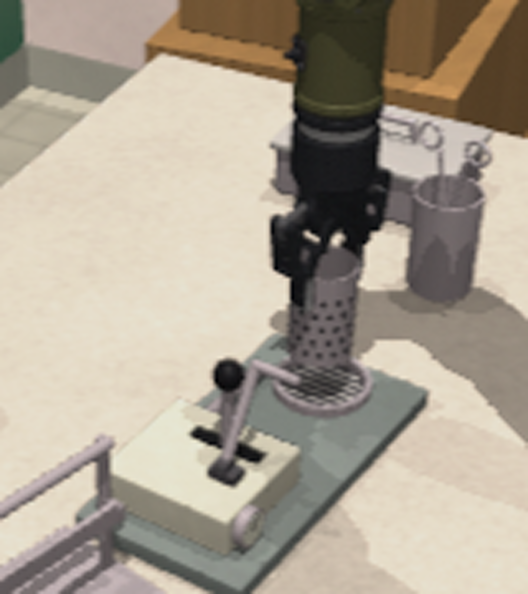

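View pics/t9.png

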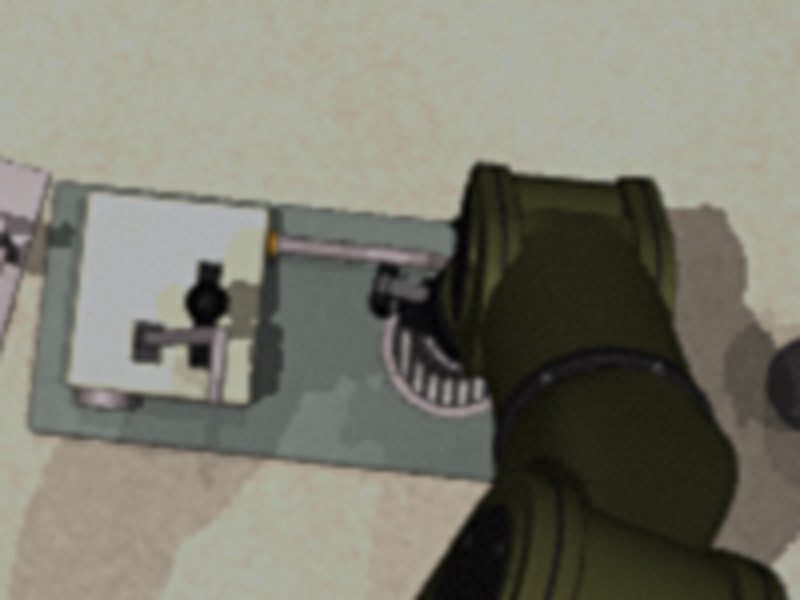

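Run:
```python
from ov import *
from rig import robot,optics
from scipy.optimize import least_squares
d=optics.snapshot("side");P=cloud(d).reshape(-1,3);C=d["color"].reshape(-1,3).astype(int)
m=(P[:,2]>.075)&(P[:,2]<.115)&(np.hypot(P[:,0]-.49,P[:,1]+.258)<.037)&(C.max(1)>60)
q=P[m];r=least_squares(lambda c:np.hypot(q[:,0]-c[0],q[:,1]-c[1])-.03,[.49,-.26],loss="soft_l1",f_scale=.003);print(m.sum(),r.x,r.fun.std())
im=np.zeros((480,640),np.uint8)
t0=pickle.load(open("side0.pkl","rb"));Q=cloud(t0).reshape(-1,3)
for z0 in(.026,.024):
    m=(Q[:,2]>z0)&(Q[:,2]<.036)&(np.abs(np.hypot(Q[:,0]-.489,Q[:,1]+.258)-.042)<.012);q2=Q[m]
    r=least_squares(lambda c:np.hypot(q2[:,0]-c[0],q2[:,1]-c[1])-c[2],[.49,-.26,.042],loss="soft_l1",f_scale=.003);print(m.sum(),r.x)
```

```text
212 [ 0.49212043 -0.25998727] 0.0023255008295321408
121 [ 0.48749591 -0.26133129  0.04294612]
156 [ 0.48719725 -0.26109462  0.04299898]
```

```bash
python3 -m crank '[[[-0.3,-0.1,0,0,5],[-0.3,-0.1,-1.5,0,5],[-0.3,-0.1,-3,0,5],[-0.3,-0.1,-4,0,5],[-0.3,-0.1,-4.3,0,5],[-0.3,-0.1,-4.3,0,5]]]'
python3 - <<'E'
from ov import *
from rig import robot,optics
s=robot.observe();print(s["t"],s["tool_pos"],s["gripper_width"]*85.4,s["ft_force"])
d=optics.snapshot("side");crop(d,330,150,430,260,5,"pics/s10.png")
E
```

```text
t: 11.0
tool_pos: [0.4864, -0.2596, 0.0456]
eef_rot: [-0.0, -0.6, 0.8, 0.0]
ft_force: [-1.1, -0.3, -1.5]
gripper_width: 0.705
11.0 [ 0.48638405 -0.25964127  0.0456246 ] 60.16830685040481 [-1.11803721 -0.31002966 -1.50805846]
```

View pics/s10.png

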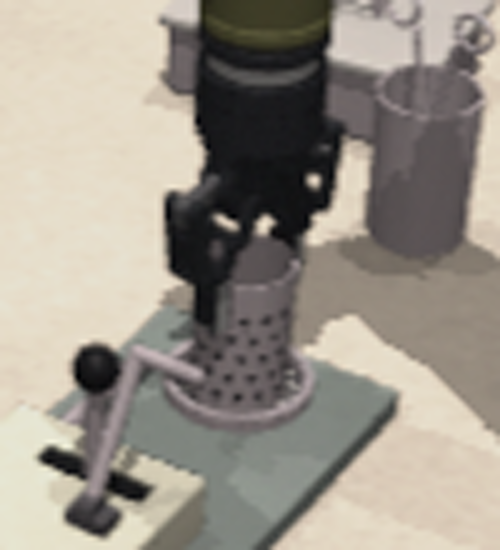

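```bash
python3 -m crank '[[[0,0,-0.2,0,5],[0,0,-0.3,0,5],[0,0,-0.3,0,5]]]'; python3 -c "
from rig import robot;print(robot.observe()['tool_pos'])"
```

```text
t: 11.42
tool_pos: [0.4874, -0.2601, 0.0439]
eef_rot: [0.001, -0.6, 0.8, -0.001]
ft_force: [0.0, 0.8, 3.8]
gripper_width: 0.703
[ 0.487367   -0.26008255  0.04387602]
```

```bash
python3 -m crank '[[[0,0,0,0,6.4],[0,0,0,0,7.2],[0,0,0,0,8.54],[0,0,0,0,8.54],[0,0,0,0,8.54],[0,0,2,0,8.54],[0,0,5,0,8.54],[0,0,9,0,8.54],[0,0,14,0,8.54],[0,0,14,0,8.54]]]'
python3 - <<'E'
from ov import *
from rig import robot,optics
s=robot.observe();print(s["t"],s["tool_pos"],s["gripper_width"]*85.4,s["ft_force"])
d=optics.snapshot("side");crop(d,330,150,430,260,5,"pics/s11.png")
E
```

```text
t: 12.68
tool_pos: [0.4891, -0.2607, 0.1866]
eef_rot: [0.002, -0.6, 0.8, -0.004]
ft_force: [-0.9, 0.1, -1.1]
gripper_width: 1.002
12.675 [ 0.48913687 -0.26073734  0.18660502] 85.58587673025045 [-0.905975    0.12397098 -1.11758041]
```

View pics/s11.png

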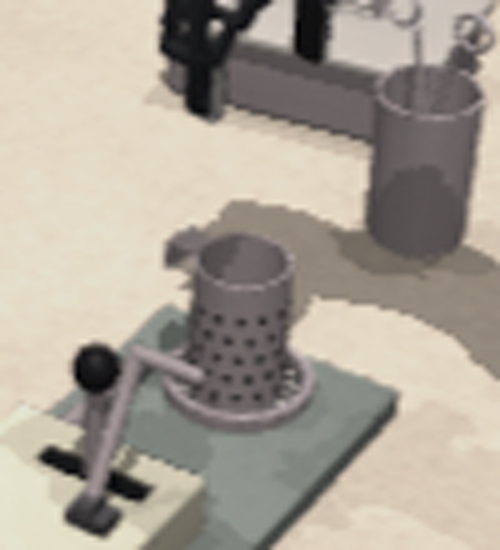

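```bash
python3 -m crank '[[[0,0,0,0.1,0],[-1,4,0,0.18,0],[-2,8,0,0.18,0],[-3.1,10.8,0,0.18,0],[-3.1,10.8,0,0.18,0],[-3.1,10.8,-4,0.18,0],[-3.1,10.8,-6,0.18,0],[-3.1,10.8,-8.8,0.18,0],[-3.1,10.8,-8.8,0.18,0]]]'
python3 - <<'E'
from ov import *
from rig import robot,optics
s=robot.observe();print(s["t"],s["tool_pos"],s["gripper_width"]*85.4,s["ft_force"],s["joints"][6])
d=optics.snapshot("side");crop(d,310,170,410,270,5.5,"pics/s12.png")
d=optics.snapshot("top");crop(d,290,190,440,310,5,"pics/t12.png")
E
```

```text
t: 13.85
tool_pos: [0.4536, -0.1523, 0.0929]
eef_rot: [-0.002, -0.669, 0.743, 0.002]
ft_force: [-0.1, 0.7, 0.5]
gripper_width: 0.003
13.85 [ 0.45362156 -0.15229195  0.09286641] 0.22801208086101366 [-0.08412087  0.71102367  0.51537415] -1.8475489674379666
```

View pics/s12.png

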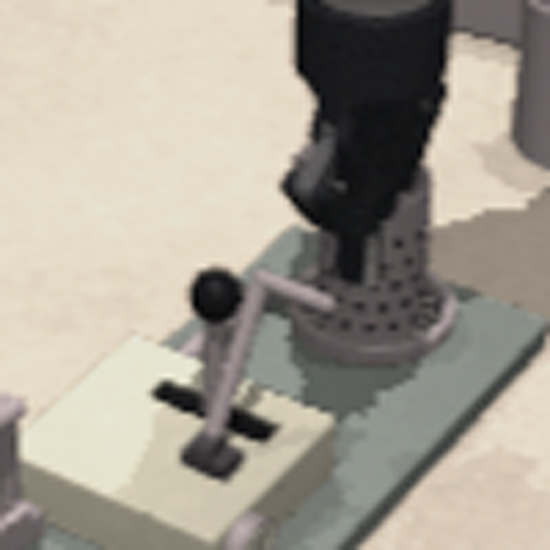

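View pics/t12.png

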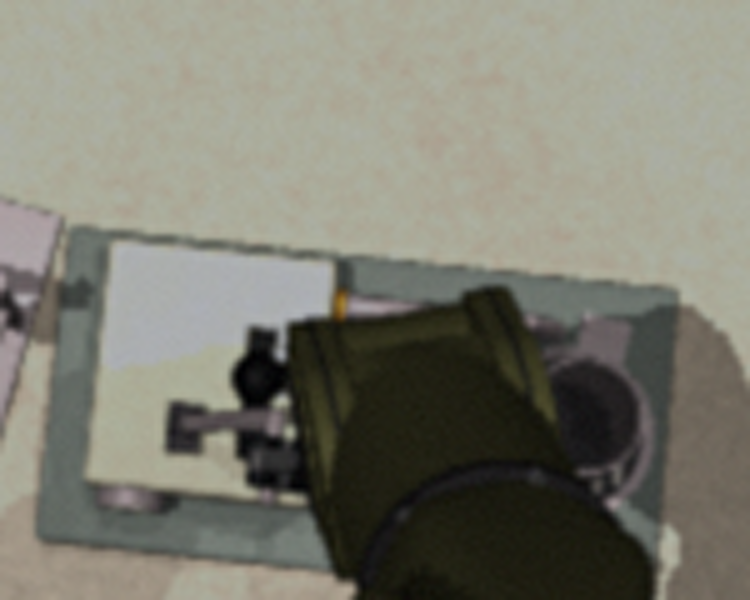

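```bash
python3 -m crank '[[[0.1,1,0,0,0],[0.2,2,0,0,0],[0.3,3,0,0,0],[0.4,4,0,0,0],[0.5,5,0,0,0],[0.5,5,0,0,0]]]'
python3 - <<'E'
from ov import *
from rig import robot,optics
s=robot.observe();print(s["t"],s["tool_pos"],s["gripper_width"]*85.4,s["ft_force"],s["joints"][6])
d=optics.snapshot("side");crop(d,310,170,410,270,5.5,"pics/s13.png")
E
```

```text
t: 14.7
tool_pos: [0.4606, -0.1004, 0.0949]
eef_rot: [0.0, -0.67, 0.742, 0.0]
ft_force: [0.3, -0.4, 0.5]
gripper_width: 0.0
14.7 [ 0.46063574 -0.10036206  0.09493358] 0.010238842669167901 [ 0.32209298 -0.38942512  0.46727668] -1.937105175475357
```

View pics/s13.png

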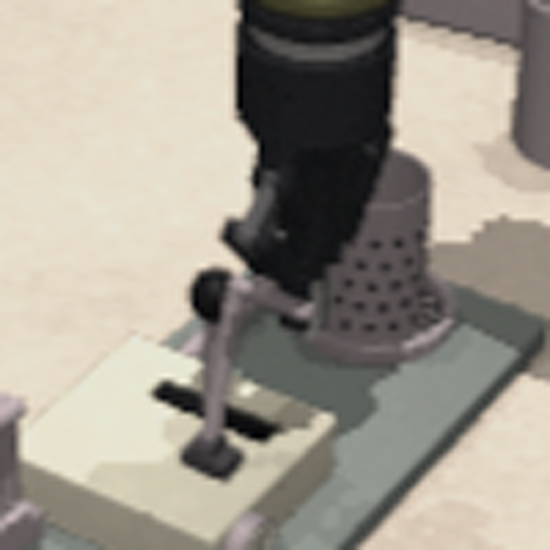

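```bash
python3 -m crank '[[[0.1,1,0,0,0],[0.2,2,0,0,0],[0.3,3,0,0,0],[0.4,4,0,0,0],[0.5,5,0,0,0],[0.6,6,0,0,0],[0.7,7,0,0,0],[0.75,7.5,0,0,0],[0.75,7.5,0,0,0]]]'
python3 - <<'E'
from ov import *
from rig import robot,optics
s=robot.observe();print(s["t"],s["tool_pos"],s["gripper_width"]*85.4,s["ft_force"],s["joints"][6])
d=optics.snapshot("side");crop(d,290,170,410,270,5.5,"pics/s14.png")
E
```

```text
t: 15.88
tool_pos: [0.468, -0.0261, 0.0949]
eef_rot: [0.0, -0.67, 0.742, 0.0]
ft_force: [-0.9, -0.8, -0.6]
gripper_width: -0.001
15.875 [ 0.46804091 -0.02612817  0.09494566] -0.08748555242330348 [-0.88189242 -0.83528087 -0.64944322] -2.0621921834954575
```

View pics/s14.png

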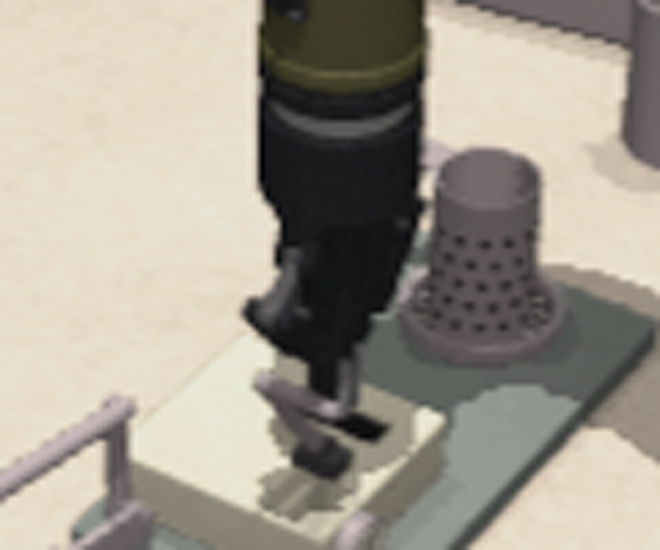

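```bash
python3 -m crank '[[[0,0.4,0,0,0],[0,0.4,0,0,0]]]';python3 -m crank '[[[0,0.3,0,0,0],[0,0.3,0,0,0]]]'; python3 -m crank '[[[0,0.3,0,0,0],[0,0.3,0,0,0]]]'
```

```text
t: 16.18
tool_pos: [0.4678, -0.0241, 0.0949]
eef_rot: [-0.001, -0.669, 0.743, -0.001]
ft_force: [0.5, -3.1, -0.6]
gripper_width: -0.004
t: 16.42
tool_pos: [0.4677, -0.0239, 0.0949]
eef_rot: [-0.002, -0.668, 0.744, -0.002]
ft_force: [1.5, -10.2, -0.9]
gripper_width: -0.001
t: 16.68
tool_pos: [0.4676, -0.0238, 0.0949]
eef_rot: [-0.003, -0.667, 0.745, -0.003]
ft_force: [2.4, -16.4, -1.1]
gripper_width: -0.001
```

```bash
python3 -m crank '[[[0,-1.5,0,0,0],[0,-3,0,0,0],[0,-3,3,0,0],[0,-3,6,0,0],[2,-3,6.5,0,0],[5,-6,6.5,0,0],[7.4,-8.3,6.5,0,0],[7.4,-8.3,6.5,0,0]]]'
python3 - <<'E'
from ov import *
from rig import robot,optics
s=robot.observe();print(s["t"],s["tool_pos"],s["ft_force"],s["joints"][6])
d=optics.snapshot("side");crop(d,290,170,410,270,5.5,"pics/s15.png")
d=optics.snapshot("top");crop(d,290,190,440,310,5,"pics/t15.png")
E
```

```text
t: 17.68
tool_pos: [0.5434, -0.1021, 0.1597]
eef_rot: [0.001, -0.668, 0.744, -0.001]
ft_force: [-0.7, 0.2, -0.1]
gripper_width: 0.002
17.675 [ 0.54338141 -0.10205243  0.15972364] [-0.74962936  0.23109136 -0.11404734] -1.8509172039136077
```

View pics/s15.png

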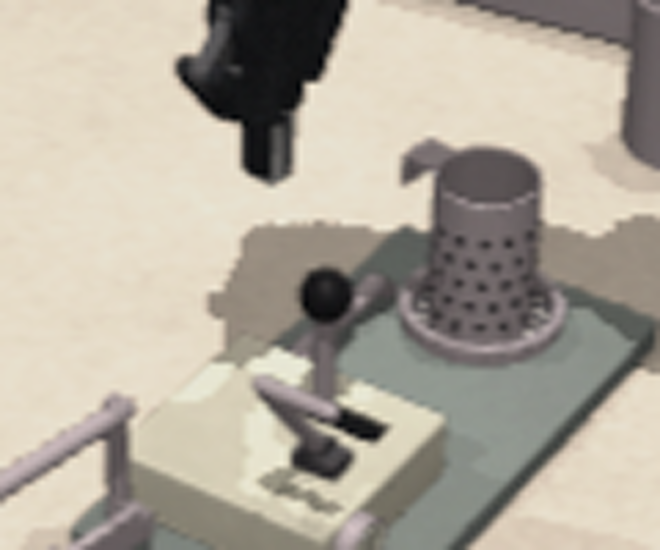

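View pics/t15.png

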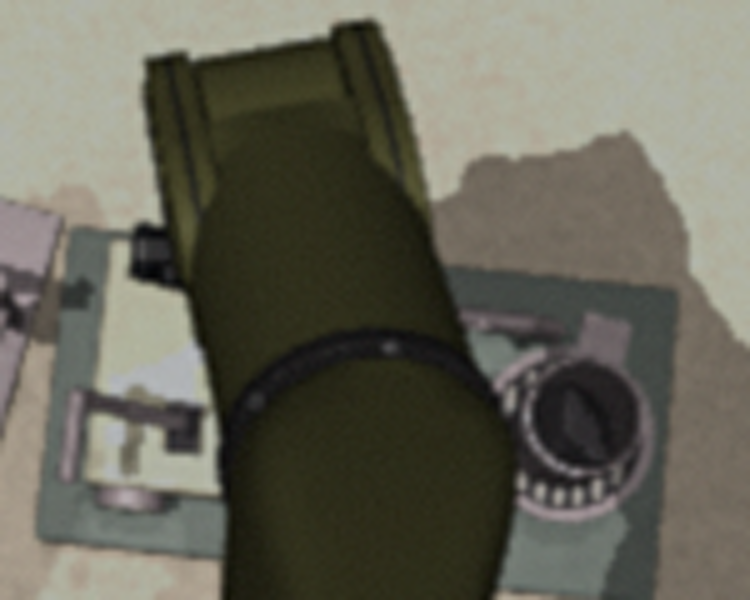

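```bash
python3 -m crank '[[[0,0.2,-3,0,0],[0,0.2,-6,0,0],[0,0.2,-7.5,0,0],[0,0.2,-7.5,0,0]]]'
python3 - <<'E'
from ov import *
from rig import robot,optics
s=robot.observe();print(s["t"],s["tool_pos"],s["ft_force"],s["joints"][6])
d=optics.snapshot("side");crop(d,290,170,410,270,5.5,"pics/s16.png")
E
```

```text
t: 18.27
tool_pos: [0.5409, -0.0969, 0.0843]
eef_rot: [-0.001, -0.67, 0.742, 0.001]
ft_force: [-0.2, -0.3, 0.1]
gripper_width: -0.003
18.275 [ 0.54087443 -0.09693945  0.08434065] [-0.24483666 -0.25691435  0.0745567 ] -1.9061029964996938
```

View pics/s16.png

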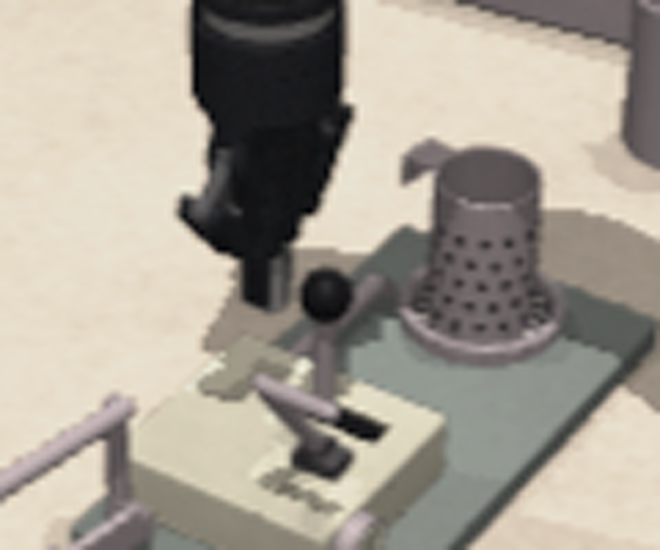

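Run:
```python
from ov import *
from rig import robot,optics
from scipy.optimize import least_squares
d=optics.snapshot("side");P=cloud(d)
print("ball/tip proj", proj(d,[[.5075,-.096,.135],[.541,-.097,.118]]))
for c in((327,295),(257,300),(257,290),(270,295),(283,285),(265,305)):
    u=int(290+c[0]/5.5);v=int(170+c[1]/5.5); print(c,(u,v),np.round(np.nanmedian(P[v-1:v+2,u-1:u+2].reshape(-1,3),0)*1000))
X=P.reshape(-1,3);C=d["color"].reshape(-1,3).astype(int)
m=(np.linalg.norm(X-[.5075,-.096,.137],axis=1)<.02)&(C.max(1)<60);q=X[m]
r=least_squares(lambda c:np.linalg.norm(q-c,axis=1)-.014,[.507,-.096,.135],loss="soft_l1",f_scale=.003);print(m.sum(),r.x)
m=(C.max(1)<110)&(np.hypot(X[:,0]-.541,X[:,1]+.097)<.03)&(X[:,2]>.1)&(X[:,2]<.145);q=X[m];print(m.sum(),q.min(0),q.max(0),q.mean(0))
```

```text
ball/tip proj [[348.42576928 223.07642517]
 [337.78282314 224.47789681]]
(327, 295) (349, 223) [502. -90. 142.]
(257, 300) (336, 224) [542. -85. 128.]
(257, 290) (336, 222) [541. -85. 134.]
(270, 295) (339, 223) [534. -90. 131.]
(283, 285) (341, 221) [530. -95. 134.]
(265, 305) (338, 225) [534. -88. 126.]
70 [ 0.50629544 -0.09796936  0.13273163]
66 [ 0.51119921 -0.10077209  0.1043984 ] [ 0.54883719 -0.08068159  0.14499406] [ 0.53253022 -0.08961881  0.13347686]
```

```bash
python3 -m crank '[[[0,-0.4,-0.6,0,0],[-1,-0.3,-0.6,0,0],[-2,-0.2,-0.6,0,0],[-3,-0.1,-0.7,0,0],[-4,0,-0.9,0,0],[-5,0.1,-1.2,0,0],[-5,0.1,-1.2,0,0]]]'
python3 - <<'E'
from ov import *
from rig import robot,optics
s=robot.observe();print(s["t"],s["tool_pos"],s["ft_force"],s["joints"][6])
d=optics.snapshot("side");crop(d,290,170,410,270,5.5,"pics/s17.png")
E
```

```text
t: 19.25
tool_pos: [0.4915, -0.0964, 0.0728]
eef_rot: [0.0, -0.67, 0.742, 0.0]
ft_force: [2.2, -0.6, 2.8]
gripper_width: -0.001
19.25 [ 0.49147307 -0.09635923  0.07275578] [ 2.21584089 -0.58191087  2.83348342] -1.9414133070042647
```

View pics/s17.png

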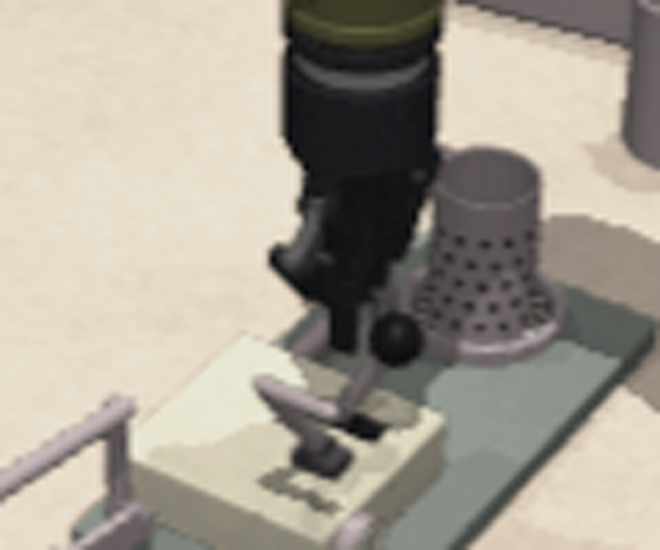

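```bash
python3 -m crank '[[[-0.7,0.07,0,0,0],[-1.4,0.14,-0.2,0,0],[-1.8,0.18,-0.3,0,0],[-1.8,0.18,-0.3,0,0]]]';python3 -m crank '[[[-0.3,0,0,0,0],[-0.3,0,0,0,0]]]';python3 -m crank '[[[-0.3,0,0,0,0],[-0.3,0,0,0,0]]]'
python3 - <<'E'
from ov import *
from rig import robot,optics
d=optics.snapshot("side");crop(d,290,170,410,270,5.5,"pics/s18.png")
E
```

```text
t: 19.8
tool_pos: [0.4767, -0.0949, 0.0699]
eef_rot: [0.002, -0.67, 0.743, -0.002]
ft_force: [6.4, -0.6, -2.6]
gripper_width: -0.001
t: 20.05
tool_pos: [0.4754, -0.0948, 0.0699]
eef_rot: [0.003, -0.67, 0.743, -0.002]
ft_force: [8.2, -0.3, -6.2]
gripper_width: -0.004
t: 20.3
tool_pos: [0.4735, -0.0948, 0.07]
eef_rot: [0.004, -0.67, 0.743, -0.003]
ft_force: [10.1, -0.8, -6.4]
gripper_width: 0.006
```

View pics/s18.png

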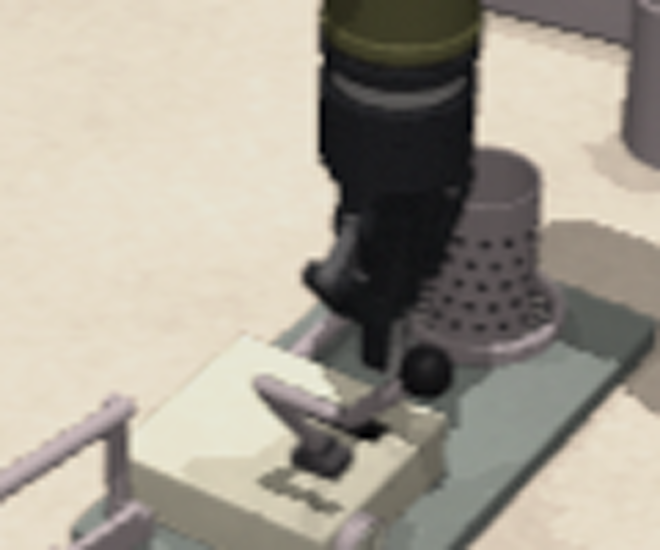

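```bash
cat > ball.py <<'E'
from ov import *
from rig import robot,optics
from scipy.optimize import least_squares
s=robot.observe();print(s["t"],s["tool_pos"],s["ft_force"])
d=optics.snapshot("side");X=cloud(d).reshape(-1,3);C=d["color"].reshape(-1,3).astype(int)
m=(np.linalg.norm(X-[.447,-.092,.113],axis=1)<.019)&(C.max(1)<60);q=X[m]
r=least_squares(lambda c:np.linalg.norm(q-c,axis=1)-.014,[.447,-.092,.113],loss="soft_l1",f_scale=.003);print(m.sum(),r.x)
x=r.x-[.5063,-.098,.133-.09]; f=-(x[0]*.995-x[1]*.103); print("angle",np.arctan2(f,x[2]), "px", proj(d,r.x))
E
python3 ball.py;python3 -m crank '[[[-0.3,0,0,0,0],[-0.3,0,0,0,0]]]';python3 -m crank '[[[-0.3,0,0,0,0],[-0.3,0,0,0,0]]]';python3 ball.py
```

```text
20.35 [ 0.47348294 -0.09474155  0.06999469] [11.04184125 -0.8285399  -7.91369242]
77 [ 0.44739202 -0.09139104  0.1113158 ]
angle 0.7148186893387001 px [[367.21285599 237.01290631]]
t: 20.65
tool_pos: [0.4719, -0.0948, 0.0702]
eef_rot: [0.005, -0.67, 0.743, -0.004]
ft_force: [11.9, -2.1, -8.6]
gripper_width: -0.0
t: 20.9
tool_pos: [0.472, -0.0948, 0.0705]
eef_rot: [0.007, -0.67, 0.743, -0.005]
ft_force: [16.4, -1.9, -10.0]
gripper_width: 0.001
20.9 [ 0.47199946 -0.09476707  0.07051907] [16.35755054 -1.87857663 -9.98160941]
77 [ 0.44531455 -0.09109788  0.10915456]
angle 0.7480711759076446 px [[367.82792795 237.91272542]]
```

```bash
python3 -m crank '[[[0,0,0,0,0],[0,0,0,0,0],[0,0,0,0,0],[0,0,0,0,0],[0,0,0,0,0],[0,0,0,0,0],[0,0,0,0,0],[0,0,0,0,0]]]';python3 ball.py
python3 - <<'E'
from ov import *
from rig import optics
d=optics.snapshot("side");crop(d,290,170,410,270,5.5,"pics/s19.png")
d=optics.snapshot("top");crop(d,180,130,540,330,2.2,"pics/t19.png")
E
```

```text
t: 21.95
tool_pos: [0.472, -0.0947, 0.0705]
eef_rot: [0.007, -0.67, 0.743, -0.005]
ft_force: [16.2, -1.3, -9.2]
gripper_width: 0.003
21.95 [ 0.47201005 -0.09474919  0.07051596] [16.21734509 -1.33209774 -9.22086427]
79 [ 0.44586935 -0.0919324   0.10874911]
angle 0.7459282158697648 px [[367.76677308 237.80540689]]
```

View pics/s19.png

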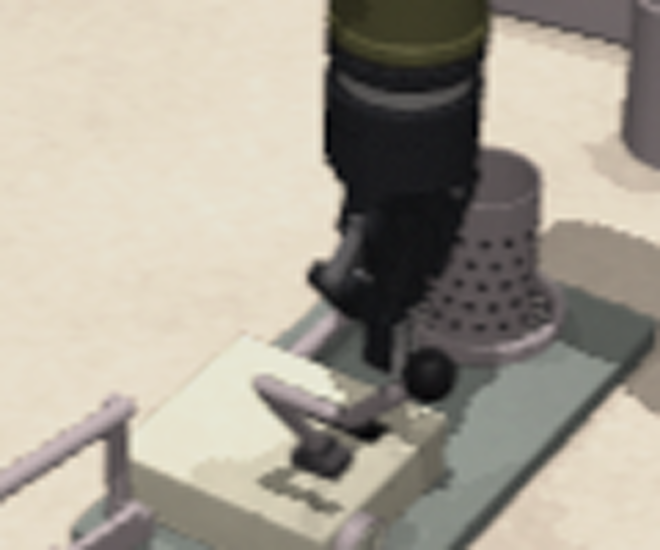

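View pics/t19.png

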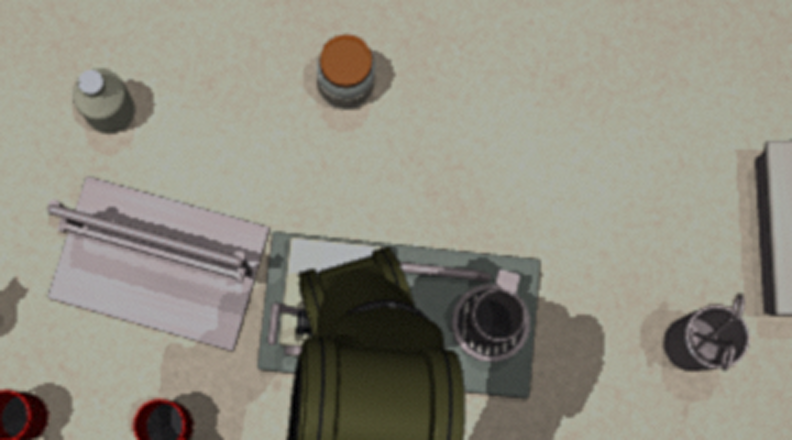

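The hold is steady: the lever is at its stop, the catch is fully over, and the basket is upright in the ring. The bystanders haven't moved, so I'm handing the job in.

```bash
python3 -c "
from rig import robot;print(robot.sign_off())"
```

```text
the job is handed in; nothing more can be done
None
```

The job is done and handed in at about 22 s, well inside the 72 s limit; no verdict was reported. I lifted the basket off the rail, stood it upright in the seat ring and released it. I then pushed the catch over with the shut fingers, hooked them behind the lever ball and pulled the lever to its stop, where they still hold it.

**Last checks:**
- **Basket:** it stands upright inside the ring in both camera views.
- **Catch:** it reached a hard stop. The fingers stopped moving while the force rose to 16 N, and in the later pictures it stayed over.
- **Lever:** I measured about 0.746–0.748 rad from the ball's position, against a stop of 0.75. Through a 1 s hold the tool and the roughly 16 N pull stayed steady.
- **Bystanders:** the bottle, jar and forceps pot look untouched.

**Disagreements:**
- **Fingertip height:** the cameras showed the shut fingertips about 34 mm higher than the reported TCP (about 47 mm when open). I worked from the images, and the contacts I made fitted them.
- **Unit position:** the two cameras placed parts of the unit several mm apart (up to about 16 mm at one far plate corner). I used values between the two and checked again close up before each contact.

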